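Gauge a rod lens and hold it in the V-block

TASK

Two metal-cased rod lenses of the examination scope lie on the white lens rest. Take the slimmer one, check it by lowering it lengthwise into the slot of the upright gauge until it lies on the slot's floor, then lift it out and lay it in the V-block, about centred across both V saddles. Finish while the gripper still holds it there, gripping it or bearing on it from above, pressed down gently but firmly so that it bears on both faces of the V at once; leave the stouter lens and the other things on the table where they are.

Things in the scene. Friction and masses are not known exactly. Their poses are not given: they have to be found in the camera images.
- slim_lens_center (a point): centre of the slimmer rod lens, on its axis: a steel cylinder 18 mm in diameter, 120 mm long, thin dark bands, glass end faces; about 0.12 kg. x axis along the cylinder; it may roll about x, so its y and z mean nothing. At the start it lies level on the lens rest, axis 33 mm above the table, 68 mm of its middle clear of the saddles and open below down to the rest's base.
- stout_lens_center (a point): centre of the stouter rod lens: same look and length (120 mm) but 24 mm in diameter, 0.2 kg; too thick for the gauge. It lies parallel to the slim one, 80 mm beside it, axis 37 mm above the table; which place is which varies. To be left where it is.
- lens_rest: white fixed rest, base 112 x 150 x 6 mm, origin at the centre of its underside on the table, x along the lenses, z up. Two places at y = +40 and -40 mm, each with two V-notched saddles 14 mm thick at x = +41 and -41 mm, top edges 34 mm above the table.
- gauge: aluminium gauge, fixed: an upright plate 16 mm thick along x, 60 mm wide along y, 60 mm high, on a foot 50 x 80 x 8 mm; origin at the centre of its underside. Its slot is open at the top and to both sides in x: 21 mm wide, straight for 22 mm above its floor, then flared at 45 degrees to 41 mm wide over the top 10 mm.
- gauge_slot (a point): centre of the gauge's slot floor, 28 mm above the table; z up, x runs through the slot (the way the lens lies in it), y across. The lens is much longer than the plate is thick, so it can be gripped at its middle with one end in the slot. Lying on the floor, the lens's axis is 9 mm above this point.
- vblock: V-block of steel, fixed, origin at the centre of its underside; base plate 136 x 76 x 8 mm; two saddles, each 20 mm thick along x and 50 mm wide, centred at x = +40 and -40 mm with a 60 mm gap between them for fingers. The 90-degree V opens upward; its lowest line is 30 mm and its top edges 43 mm above the table, mouth 25 mm wide. Rigid.
- v_seat (a point): where the slim lens's centre lies when seated in the middle of the V-block, 43 mm above the table; x along the V (along the seated lens), y across, z up. Held off-centre, the lens can jam against one face alone; let go in the V, it rolls down onto both.
- v_left: the two 45-degree faces of the V on its +y side (one on each saddle), fixed to the V-block; origin in the middle of the block at table height, axes as v_seat.
- v_right: the two 45-degree faces of the V on its -y side, likewise; same origin.
- slim_lens: the slimmer rod lens itself; its origin is slim_lens_center.
- timer_center (a point): small white timer, 60 x 64 x 18 mm, lying loose; leave it alone. Point 7 mm above the table.
- plaster_roll_center (a point): roll of plaster tape, 69 mm across, 19 mm high, lying loose; leave it alone. Point 7 mm above the table.
- scissors_center (a point): scissors, 162 x 67 x 10 mm, lying loose; leave them alone. Point 7 mm above the table.
Not all that is in view belongs to the job. Leave any blue or orange look-alike of the gauge alone. What is shaped like the slim_lens but turquoise is not meant.

How it is judged:
By the outcome, as a careful person would: the job done as asked, in the order asked, and still so for the second after the job is handed in, while the arm keeps its last pose, push and grip.
It also fails if it takes over 69 s, if anything falls off the work surface, if the arm or the gripper's body presses on something with over 40 N, if the wrist force passes 120 N, or if a joint passes its speed limit or range.

ROBOT

A 6-joint arm with a two-finger parallel gripper is mounted at the origin on a cart in front of the work surface, level with it; the furniture and walls round the work are solid. World frame = base frame: x ahead of the robot, y to its left, z up, the work surface at z = 0. Lengths are in m, angles in rad, forces in N, time in s.
With the tool pointing down it reaches from about 0.35 to 0.775 m from the base axis. Payload 5.5 kg.
Tool frame: the origin (TCP) lies at the very end of the fingers, on their centre line; the grasp point (between the pads) lies 19 mm behind it; z points along the fingers, y is the line along which they close (so a half turn about z gives the same grasp; the last joint's range is limited). The gripper opens to 85 mm and grips with 20 to 120 N. Pads are 22 mm wide; open, the fingers measure 114 mm over their backs; the gripper's body (76 mm by 85 mm) begins 54 mm behind the grasp point. The pads swing forward as they close: fully open they stand 13 mm farther back than shut.
Start: joints at [-1.292, 0.313, 0.046, 1.304, 0, 1.431], TCP at [0.234, -0.525, 0.231] pointing down, gripper open.
Joint ranges: [-2.76, 2.76], [-0.86, 1.69], [-1.03, 1.26], [-2.2, 2.34], [-1.47, 1.5], [-3.14, 3.14]. Speed limits (rad/s): [2.57, 2.57, 3.14, 3.14, 3.14, 3.14].

INTERFACE

Orientations are given as a unit quaternion [w, x, y, z].
In Python, from workcell import env, cams, ticket, spotter gives the robot as it stands.
- The arm moves only by the tool jog_arm, never from a script. Its argument "increments" is a list that holds one entry, the list of rows, each a list of 7 numbers: the shift along the tool's x, y, z in units of 0.25 m (1.0 is 0.25 m), then the turn, a rotation vector about the tool's x, y, z in units of 180 degrees (1.0 is 180 degrees), then the closure in counts, from 0 (fully open) to 255 (shut). A call has 1 to 20 rows; each row shifts and turns the commanded pose from where the row before left it, along the tool's axes as they then stand; what a row does not reach is not made up. A row lasts 1/10 s, in which the tool goes at most 50 mm and 8.59 degrees, less where a joint would pass 70% of its speed; a pose out of reach is approached as far as the arm can. A call with a number of a shift or a turn outside -1 to 1 is refused whole. A call with a gripper value outside its range is refused whole. The fingers move at their own pace and stop on an object; "force" is the grip in N (left out, the last holds). Time passes only in rows, so rows that do not move let the fingers close. It gives the time, the measured TCP pose, the force, the opening and the grip force at its end, in the units of the state.
- env.get_state(): the state, without advancing time (a new reading comes with each control period).
- cams.read_camera(name): name is "scene" or "top" or "wrist"; returns a dict with "pixels" (420x560x3 uint8, red, green, blue), "fx", "fy", "cx", "cy" (pixels), "xyz" and "attitude" of the camera in the world; the wrist camera has in their place "mount" (4x4, takes a point from camera to tool coordinates, whose origin is the TCP and whose axes are the flange's). Camera axes: x right, y down, z forward; pixel columns grow to the right and rows downward; lengths in m; the calibration is good to about 2 mm. A picture is of the moment at which its call begins: read the wrist's pose just before it. There is no depth.
- ticket.hand_in(): hands the job in; it is judged then, once.
Trained networks look in the newest picture that a camera, given by its name, has taken for a name from the list of things; names that differ only in an ending like _2 or _b are one class to them, and where a whole thing is asked for, a point or a joint stands for the part that bears it (a point fixed in the world has none). Each returns a list of dicts, best first, with "conf" (0 to 1); they miss things now and then, are a little off and sometimes report something else, mostly with a low value. They report only what shows in the picture. A call takes as long as a camera call. They do not tell look-alikes from the thing itself.
- spotter.find_in(target, camera): "uv" ([column, row] in pixels, amid what is visible of it).
- spotter.cut_out(target, camera): "region" (420x560 bool, what is visible of it) and "uv" ([column, row] in pixels, amid what is visible of it).
- spotter.landmark_of(target, camera): "uv" ([column, row] in pixels: a listed point, or the origin of a listed thing).
The state is a dict: "clock": time; "joint_pos": joint angles; "qvel": joint speeds; "tau": joint torques, N m; "tcp_pos": TCP position; "orientation": TCP orientation; "wrist_force": force on the tool from outside, world axes, zero at the start; "ft_torque": the same for the moment, N m; "finger_gap": finger opening in m; "grip_force": force on a finger pad.
Only numpy, scipy, OpenCV 4.12 (cv2) and the standard library are available. Lean on these libraries where they do the work, as an engineer would, in place of code of your own. Each camera call takes 0.05 s, during which the arm holds its last target. There are 200 camera calls.

## Working session

There is one attempt and no reset: what is moved stays moved. The work goes in short steps, Python scripts to look and compute and a tool call to move; the robot and the scene stay as the last step left them, time stands still between calls to the robot, and variables do not carry over. Pictures are saved under pics/ and viewed, at most 10 in all, crops included, and the job is handed in when it is done.

Besides the shell and the picture viewer there is one more tool, called as name(argument=value, ...), one argument or row to a line, values as JSON. jog_arm: Moves the arm, as the interface text tells. Shifts and turns lie within -1 to 1; 1 stands for 0.25 m of shift or 180 degrees of turn. Its arguments: {"type":"object","properties":{"increments":{"type":"array"},"force":{"type":"number"}},"required":["increments"]}

```bash
mkdir -p pics; cat > h.py <<'E'
import numpy as np, cv2
from scipy.spatial.transform import Rotation as R
from workcell import env, cams, ticket, spotter
def rq(q): return R.from_quat([q[1],q[2],q[3],q[0]]).as_matrix()
def shot(name):
    s=env.get_state(); c=cams.read_camera(name)
    if name=="wrist":
        T=np.eye(4);T[:3,:3]=rq(s['orientation']);T[:3,3]=s['tcp_pos'];T=T@np.array(c['mount']);c['Rm']=T[:3,:3];c['o']=T[:3,3]
    else:
        a=np.array(c['attitude']); c['Rm']=a if a.shape==(3,3) else rq(a); c['o']=np.array(c['xyz'])
    return c
def ray(c,uv):
    d=c['Rm']@np.array([(uv[0]-c['cx'])/c['fx'],(uv[1]-c['cy'])/c['fy'],1.]);return d/np.linalg.norm(d)
def atz(c,uv,z):
    d=ray(c,uv);return c['o']+d*(z-c['o'][2])/d[2]
def tri(cs,uvs):
    A=np.zeros((3,3));b=np.zeros(3)
    for c,u in zip(cs,uvs):
        d=ray(c,u);P=np.eye(3)-np.outer(d,d);A+=P;b+=P@c['o']
    return np.linalg.solve(A,b)
def proj(c,p):
    q=c['Rm'].T@(np.array(p)-c['o']);return np.array([c['fx']*q[0]/q[2]+c['cx'],c['fy']*q[1]/q[2]+c['cy']])
def save(c,n): cv2.imwrite(n,cv2.cvtColor(c['pixels'],cv2.COLOR_RGB2BGR))
E
python3 - <<'E'
from h import *
np.set_printoptions(precision=3,suppress=True)
s=env.get_state();print(s['tcp_pos'],s['orientation'],s['clock'])
Z={'slim_lens_center':.033,'stout_lens_center':.037,'lens_rest':0,'gauge':0,'gauge_slot':.028,'vblock':0,'v_seat':.043,'timer_center':.007,'plaster_roll_center':.007,'scissors_center':.007}
C={}
for n in('scene','top','wrist'):
    c=shot(n);save(c,f'pics/{n}0.png');C[n]=c
    print(n,c['o'],c['Rm'].tolist() if n=='wrist' else '',c['fx'])
    for t,z in Z.items():
        for r in spotter.landmark_of(t,n)[:3]:
            print(t,np.round(r['uv'],1),round(r['conf'],2),atz(c,r['uv'],z)[:2])
E
```

```text
[ 0.234 -0.525  0.23 ] [-0.001  0.978  0.208 -0.   ] 0.0
scene [-0.006  0.715  0.828]  477.64539098397483
slim_lens_center [275.7 327. ] 0.57 [0.369 0.271]
slim_lens_center [223.3 280.8] 0.56 [0.537 0.241]
stout_lens_center [249.1 256. ] 0.6 [0.536 0.152]
stout_lens_center [253.3 224.2] 0.34 [0.599 0.062]
lens_rest [237.8 278.9] 0.92 [0.536 0.198]
gauge [254.2 224.2] 0.91 [0.625 0.03 ]
gauge [318.1 215.1] 0.88 [ 0.509 -0.096]
gauge [281.8 197.5] 0.55 [ 0.633 -0.101]
gauge_slot [323.4 208.1] 0.97 [ 0.496 -0.1  ]
gauge_slot [251.8 215.4] 0.81 [0.63 0.03]
gauge_slot [282.8 188.1] 0.74 [ 0.634 -0.108]
v_seat [351.8 181.5] 0.95 [ 0.485 -0.224]
timer_center [205.2 240.7] 0.88 [0.681 0.154]
plaster_roll_center [321.8 254.3] 0.65 [0.418 0.026]
scissors_center [310.  156.4] 0.71 [ 0.678 -0.305]
top [0.426 0.028 1.214]  441.65518923098915
slim_lens_center [191.6 266.5] 0.87 [0.376 0.247]
slim_lens_center [363.8 224.9] 0.73 [ 0.479 -0.213]
stout_lens_center [222.7 206.3] 0.56 [0.534 0.164]
lens_rest [211.4 208.9] 0.85 [0.531 0.199]
gauge [274.4 170.6] 0.93 [0.635 0.024]
gauge [319.2 167.9] 0.79 [ 0.641 -0.101]
gauge [318.6 220. ] 0.77 [ 0.496 -0.096]
gauge_slot [277.3 169.2] 0.79 [0.634 0.016]
gauge_slot [321.  172.9] 0.7 [ 0.622 -0.102]
gauge_slot [316.4 221. ] 0.69 [ 0.491 -0.087]
vblock [364.7 224.4] 0.9 [ 0.482 -0.223]
v_seat [366.7 225.2] 0.95 [ 0.477 -0.219]
v_seat [277.3 167.8] 0.25 [0.635 0.016]
timer_center [221.2 157.2] 0.6 [0.673 0.171]
plaster_roll_center [277.7 246.2] 0.49 [0.426 0.018]
wrist [ 0.312 -0.491  0.374] [[0.4055081913957433, -0.8636435443200502, -0.29947109220299617], [-0.9140912800716241, -0.3829535125654177, -0.13335568570866643], [0.00048827038972395164, 0.3278207369403446, -0.9447398192221586]] 307.0827113312582
```

```bash
python3 -c "
import cv2,numpy as np
a=[cv2.imread(f'pics/{n}0.png') for n in('scene','top')]
cv2.imwrite('pics/both.png',cv2.resize(np.vstack(a),(400,600)) if 0 else a[1])"
```

```text
(no output)
```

View pics/top0.png

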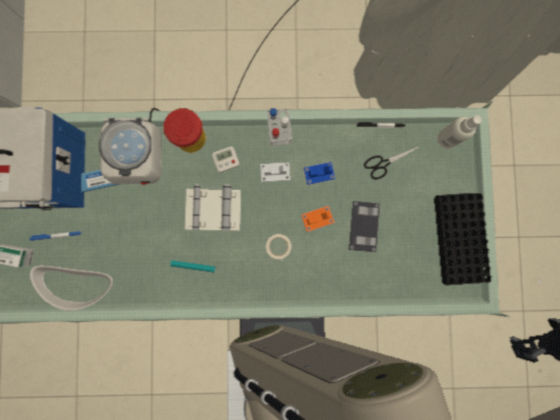

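View pics/scene0.png

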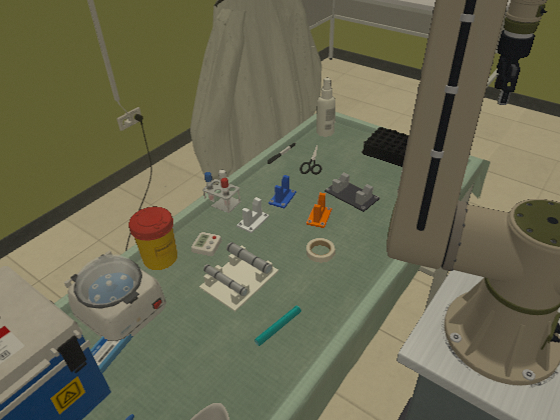

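The top view shows the white rest at (213,209) with two lenses, and the bare aluminium gauge at (275,172). The blue gauge at (319,173) and the orange one at (318,218) are look-alikes. The V-block is at (365,225), and the turquoise rod at (192,267) is a decoy.
In the scene view, the lens at (225,281) looks slimmer than the one at (249,256), so I'll move closer and confirm it in a wrist view.

jog_arm(
  increments=[
    [[0.136,-0.124,0.0075,0,0,0,0],[0.136,-0.124,0.0075,0,0,0,0],[0.136,-0.124,0.0075,0,0,0,0],[0.136,-0.124,0.0075,0,0,0,0],[0.136,-0.124,0.0075,0,0,0,0],[0.136,-0.124,0.0075,0,0,0,0],[0.136,-0.124,0.0075,0,0,0,0],[0.136,-0.124,0.0075,0,0,0,0],[0.136,-0.124,0.0075,0,0,0,0],[0.136,-0.124,0.0075,0,0,0,0],[0.136,-0.124,0.0075,0,0,0,0],[0.136,-0.124,0.0075,0,0,0,0],[0.136,-0.124,0.0075,0,0,0,0],[0.136,-0.124,0.0075,0,0,0,0],[0.136,-0.124,0.0075,0,0,0,0],[0.136,-0.124,0.0075,0,0,0,0]],
  ],
)

```text
clock: 3.25
tcp_pos: [0.5297, 0.151, 0.2014]
orientation: [0.0, 0.978, 0.208, 0.0]
wrist_force: [0.3, -0.2, 0.5]
finger_gap: 0.0853
grip_force: 0.0
```

jog_arm(
  increments=[
    [[0,0,0,0,0,-0.0456,0],[0,0,0,0,0,-0.0456,0],[0,0,0,0,0,-0.0456,0],[0,0,0,0,0,-0.0456,0],[0,0,0,0,0,-0.0456,0],[0,0,0,0,0,-0.0456,0],[0,0,0,0,0,-0.0456,0],[0,0,0,0,0,-0.0456,0],[0,0,0,0,0,-0.0456,0],[0,0,0,0,0,-0.0456,0],[0,0,0,0,0,-0.0456,0],[0,0,0,0,0,-0.0456,0],[0,0,0,0,0,-0.0456,0],[0,0,0,0,0,-0.0456,0],[0,0,0,0,0,-0.0456,0],[0,0,0,0,0,-0.0456,0],[0,0,0,0,0,-0.0456,0],[0,0,0,0,0,-0.0456,0],[0,0,0,0,0,-0.0456,0],[0,0,0,0,0,0,0]],
  ],
)

```text
clock: 5.25
tcp_pos: [0.5291, 0.149, 0.2013]
orientation: [0.0, 0.0, 1.0, -0.0]
wrist_force: [-0.4, -0.2, -0.1]
finger_gap: 0.085
grip_force: 0.0
```

```bash
cat > look.py <<'E'
import sys,pickle
from h import *
np.set_printoptions(precision=4,suppress=True)
def look(tag,things):
    s=env.get_state();print(s['clock'],s['tcp_pos'],np.round(s['orientation'],4),np.round(s['joint_pos'],2))
    c=shot('wrist');save(c,f'pics/{tag}.png');out={}
    for t,z in things.items():
        out[t]=spotter.landmark_of(t,'wrist')[:4]
        for r in out[t]: print(t,np.round(r['uv'],1),round(r['conf'],2),atz(c,r['uv'],z)[:2])
    pickle.dump((c,out),open(tag+'.pkl','wb'));return c,out
Z={'slim_lens_center':.033,'stout_lens_center':.037,'lens_rest':0,'gauge':0,'gauge_slot':.028}
ZV={'v_seat':.043,'vblock':0}
if __name__=='__main__': look(sys.argv[1],ZV if len(sys.argv)>2 else Z)
E
python3 look.py w1
```

```text
5.25 [0.5291 0.149  0.2013] [ 0.0001  0.0003  1.     -0.    ] [ 0.13  0.27 -0.08  1.22 -0.    0.13]
slim_lens_center [362.7 199.5] 0.9 [0.5373 0.2333]
slim_lens_center [386.6  32.8] 0.7 [0.3828 0.2416]
stout_lens_center [287.  196.2] 0.63 [0.5325 0.1533]
lens_rest [324.1 185.5] 0.67 [0.5303 0.1964]
gauge [ 86.5 260.9] 0.98 [ 0.6267 -0.0972]
gauge [ 68.5 158.3] 0.73 [ 0.4986 -0.0903]
gauge [181.1 265.6] 0.55 [0.6335 0.0206]
gauge_slot [176.1 278.4] 0.89 [0.6351 0.0234]
gauge_slot [ 49.9 163. ] 0.76 [ 0.4991 -0.0911]
gauge_slot [ 70.6 275.5] 0.69 [ 0.631  -0.0999]
```

View pics/w1.png

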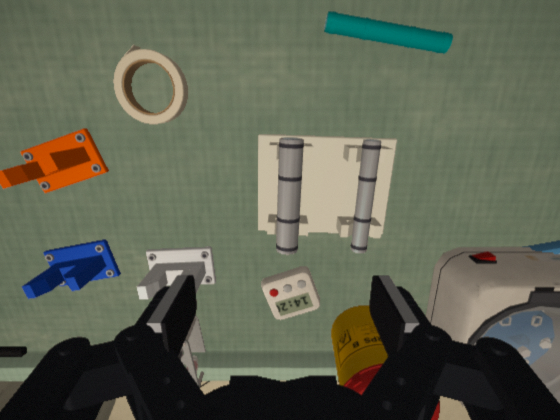

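The wrist view shows two metal lenses on the rest. The left one at (289,195) is visibly stouter, and the right one at (365,196) is slimmer. The turquoise rod at (388,32) and the blue (70,270) and orange (55,160) gauges are decoys; the true gauge is the aluminium one at (178,270). I'll move over the right lens for a second view and the confirming crop.

jog_arm(
  increments=[
    [[0,0.115,0.06,0,0,0,100],[0,0.115,0.06,0,0,0,100],[0,0.115,0.06,0,0,0,100],[0,0,0,0,0,0,100],[0,0,0,0,0,0,100]],
  ],
)

```text
clock: 6.05
tcp_pos: [0.5287, 0.2356, 0.1558]
orientation: [-0.001, 0.0, 1.0, -0.0]
wrist_force: [-0.8, -0.7, -0.0]
finger_gap: 0.0518
grip_force: 0.0
```

```bash
python3 look.py w2; python3 - <<'E'
from h import *
import pickle
np.set_printoptions(precision=4,suppress=True)
c1,o1=pickle.load(open('w1.pkl','rb'));c2,o2=pickle.load(open('w2.pkl','rb'))
for t in o1:
    for a in o1[t]:
        for b in o2[t]:
            p=tri([c1,c2],[a['uv'],b['uv']]); e=np.linalg.norm(proj(c1,p)-a['uv'])+np.linalg.norm(proj(c2,p)-b['uv'])
            if e<12: print(t,p,round(e,1))
for t in('slim_lens','stout_lens_center'):
  for r in spotter.cut_out(t,'wrist')[:2]:
    pts=cv2.findNonZero(r['region'].astype(np.uint8));(ce,sz,an)=cv2.minAreaRect(pts);b=cv2.boxPoints((ce,sz,an))
    m=[(b[i]+b[(i+1)%4])/2 for i in range(4)]; z=.033
    P=[atz(c2,x,z)[:2] for x in m]; L=[np.linalg.norm(P[0]-P[2]),np.linalg.norm(P[1]-P[3])]
    i=int(L[1]>L[0]);d=P[i]-P[i+2]; print(t,r['conf'],ce,sz,L,'centre',(P[0]+P[2])/2,'angle',np.degrees(np.arctan(d[1]/d[0])))
im=cv2.imread('pics/w2.png');cv2.imwrite('pics/w2c.png',cv2.resize(im[60:300,120:440],(800,600)))
E
```

```text
6.05 [0.5287 0.2356 0.1558] [-0.0005  0.      1.     -0.0004] [ 0.28  0.35 -0.08  1.13 -0.    0.28]
slim_lens_center [298.   18.4] 0.84 [0.3817 0.247 ]
slim_lens_center [281.1 214.9] 0.74 [0.5379 0.2339]
stout_lens_center [193.3 211.4] 0.68 [0.5331 0.1549]
lens_rest [243.6 195.7] 0.79 [0.5289 0.1959]
gauge [ 93.8 282.7] 0.82 [0.6294 0.0242]
gauge_slot [ 74.9 302.6] 0.84 [0.6358 0.0196]
slim_lens_center [0.5381 0.2338 0.0313] 0.6
slim_lens_center [0.3778 0.2477 0.0131] 2.5
stout_lens_center [0.5342 0.1535 0.0324] 0.8
lens_rest [0.5292 0.1961 0.0015] 1.3
gauge [ 0.6375  0.0167 -0.0103] 2.4
gauge_slot [0.6294 0.0271 0.0373] 0.2
slim_lens 0.96 (282.4250793457031, 209.90692138671875) (21.094655990600586, 130.2763671875) [np.float64(0.019232648826486655), np.float64(0.12577265697282428)] centre [0.5331 0.2351] angle -2.057668286537155
slim_lens 0.62 (298.2479248046875, 19.747032165527344) (151.13815307617188, 26.59662437438965) [np.float64(0.11346030505330082), np.float64(0.017391090936638258)] centre [0.3826 0.2479] angle 81.18317109820886
stout_lens_center 0.68 (192.020751953125, 209.07522583007812) (132.5914306640625, 29.114931106567383) [np.float64(0.1278318677819272), np.float64(0.02668038028083881)] centre [0.5369 0.1525] angle -2.8310727396286266
stout_lens_center 0.17 (240.58981323242188, 197.2664031982422) (158.35557556152344, 114.95565795898438) [np.float64(0.14222576506485513), np.float64(0.10802444712971479)] centre [0.5211 0.1977] angle 88.28664407283573
```

View pics/w2c.png

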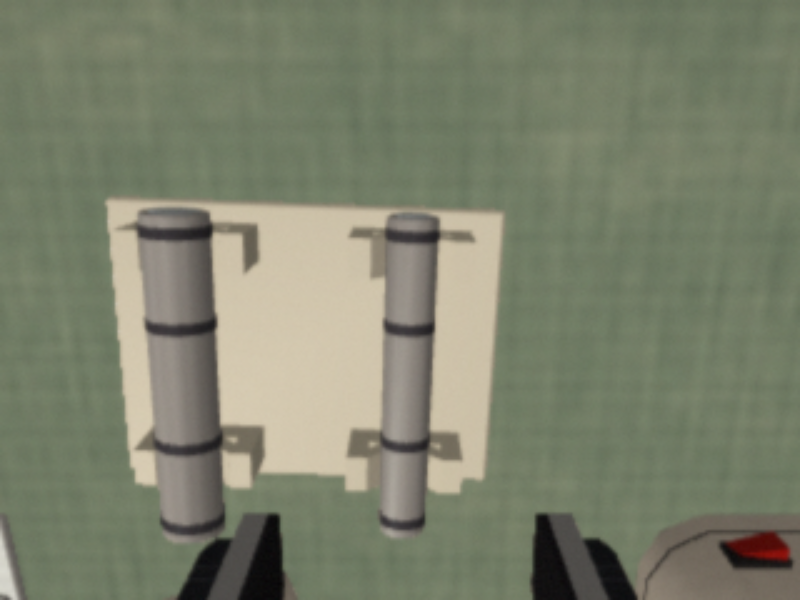

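The crop shows two steel lenses on the rest. The right one, at wrist pixel (282,210), is about 19 mm thick, and the left one is about 27 mm. The right lens is the slim one, at a triangulated height of 31 mm, which agrees with the text. Grasping it now.

jog_arm(
  increments=[
    [[-0.02,-0.004,0.14,0,0,0.012,100],[0,0,0.14,0,0,0,100],[0,0,0.14,0,0,0,100],[0,0,0.1,0,0,0,100],[0,0,0.044,0,0,0,100],[0,0,0,0,0,0,100],[0,0,0,0,0,0,255],[0,0,0,0,0,0,255],[0,0,0,0,0,0,255],[0,0,0,0,0,0,255],[0,0,0,0,0,0,255],[0,0,0,0,0,0,255],[0,0,0,0,0,0,255],[0,0,0,0,0,0,255]],
  ],
  force=50,
)

```text
clock: 7.85
tcp_pos: [0.5357, 0.2352, 0.0172]
orientation: [0.002, 0.019, 1.0, 0.001]
wrist_force: [-0.5, 2.7, 6.3]
finger_gap: 0.016
grip_force: 49.0
```

jog_arm(
  increments=[
    [[0,0,-0.06,0,0,0,255],[0,0,-0.14,0,0,0,255],[0,0,-0.14,0,0,0,255],[0,0,-0.14,0,0,0,255],[-0.035,-0.135,0,0,0,0,255],[-0.035,-0.135,0,0,0,0,255],[-0.035,-0.135,0,0,0,0,255],[-0.035,-0.135,0,0,0,0,255],[0,0,0,0,0,0,255],[0,0,0,0,0,0,255],[0,0,0,0,0,0,255]],
  ],
)

```text
clock: 8.95
tcp_pos: [0.5635, 0.0984, 0.1352]
orientation: [-0.0, 0.019, 1.0, -0.0]
wrist_force: [0.3, 0.4, -0.4]
finger_gap: 0.0167
grip_force: 49.1
```

```bash
python3 look.py w3; python3 - <<'E'
from h import *
import pickle
np.set_printoptions(precision=4,suppress=True)
cs=[pickle.load(open(f'w{i}.pkl','rb')) for i in(1,2,3)]
for t in('gauge_slot','gauge'):
    us=[];
    for c,o in cs:
        us.append(min(o[t],key=lambda r:np.linalg.norm(atz(c,r['uv'],.028 if t=='gauge_slot' else 0)[:2]-[.632,.022]))['uv'] if o[t] else None)
    k=[i for i in range(3) if us[i] is not None]
    print(t,tri([cs[i][0] for i in k],[us[i] for i in k]))
E
```

```text
8.95 [0.5635 0.0984 0.1352] [-0.0003  0.0191  0.9998 -0.    ] [ 0.03  0.35 -0.14  1.08 -0.    0.07]
slim_lens_center [283.4 295.6] 0.91 [0.6451 0.0958]
stout_lens_center [352.2 176.2] 0.91 [0.5337 0.155 ]
lens_rest [388.9 161.1] 0.95 [0.5294 0.1958]
lens_rest [344.9 298.8] 0.38 [0.6738 0.1599]
gauge [ 65.6 142. ] 0.92 [ 0.5011 -0.0919]
gauge [ 92.  266.8] 0.81 [ 0.6255 -0.0987]
gauge [211.2 268.9] 0.78 [0.6327 0.0225]
gauge [350.8 175.8] 0.27 [0.5415 0.1618]
gauge_slot [ 44.  145.7] 0.87 [ 0.5011 -0.0905]
gauge_slot [206.3 286.2] 0.78 [0.6354 0.0237]
gauge_slot [ 72.7 285.3] 0.78 [ 0.6295 -0.1014]
gauge_slot [0.6298 0.0266 0.0367]
gauge [ 0.6348  0.02   -0.0051]
```

View pics/w3.png

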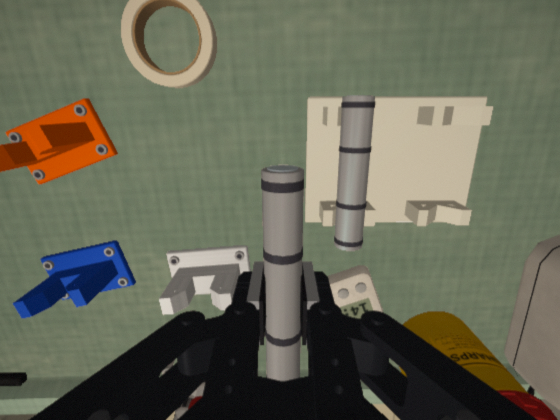

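The lens is held near its middle, and the stout lens still lies at (352,175). The aluminium gauge foot shows at (208,265) with its two prongs at (176,295) and (228,292). I'll enlarge it to get its yaw and slot.

```bash
python3 -c "
import cv2
im=cv2.imread('pics/w3.png');cv2.imwrite('pics/w3c.png',cv2.resize(im[235:325,150:270],(800,600),interpolation=cv2.INTER_CUBIC))"
```

```text
(no output)
```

View pics/w3c.png

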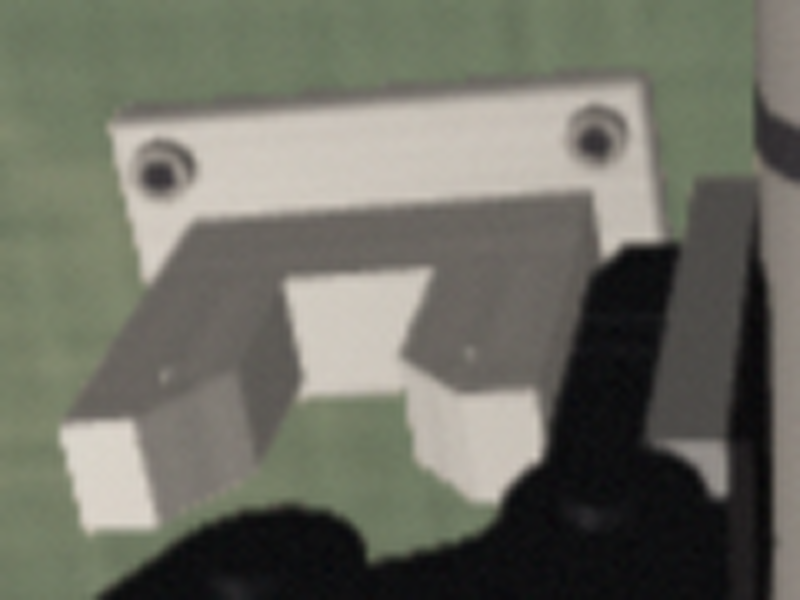

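```bash
python3 - <<'E'
from h import *
import pickle
np.set_printoptions(precision=4,suppress=True)
c,o=pickle.load(open('w3.pkl','rb'))
def W(u,v,z): return atz(c,(150+u*120/800-.5*0,235+v*90/600),z)
def pr(n,a,b,z):
    A=W(*a,z);B=W(*b,z);d=B-A;print(n,A[:2],B[:2],'mid',((A+B)/2)[:2],'len',np.linalg.norm(d),'yaw',np.degrees(np.arctan2(-d[0],d[1])))
pr('foot',(112,122),(642,82),.008)
pr('plate bottom',(195,218),(592,195),.008)
pr('floor front',(285,278),(433,266),.028)
pr('mouth front',(138,415),(460,390),.060)
pr('plate top',(62,425),(540,388),.060)
print('floor back left',W(303,398,.028))
s=env.get_state()
# held lens ends: visible near end face centre & band line -> axis direction
for z in(.152,): print('lens near end',atz(c,(283,170),z+.009),'band',atz(c,(283,257),z+.009),'far band',atz(c,(283.5,340),z+.009),'tcp',s['tcp_pos'])
E
```

```text
foot [ 0.6095 -0.0165] [0.6061 0.0614] mid [0.6078 0.0224] len 0.07799512802386706 yaw 2.478754084503096
plate bottom [ 0.6257 -0.0068] [0.6242 0.0526] mid [0.6249 0.0229] len 0.059343288901232416 yaw 1.4594099220540722
floor front [0.6247 0.0124] [0.6237 0.0332] mid [0.6242 0.0228] len 0.020827149183722405 yaw 2.9825133749571013
mouth front [0.6248 0.0029] [0.6228 0.0433] mid [0.6238 0.0231] len 0.04050100839920247 yaw 2.881630449248781
plate top [ 0.6259 -0.0068] [0.6229 0.0533] mid [0.6244 0.0232] len 0.060163841094886254 yaw 2.8703867602534423
floor back left [0.6442 0.0123 0.028 ]
lens near end [0.5025 0.1009 0.161 ] band [0.5397 0.0994 0.161 ] far band [0.5831 0.098  0.161 ] tcp [0.5638 0.0987 0.1353]
```

jog_arm(
  increments=[
    [[-0.048,-0.1535,0,0,0,0,255],[-0.048,-0.1535,0,0,0,0,255],[0,0,0,0,0,-0.0267,255],[0,0,0.12,0,0,0,255],[0,0,0.12,0,0,0,255],[0,0,0,0,0,0,255],[0,0,0,0,0,0,255],[0,0,0,0,0,0,255]],
  ],
)

```text
clock: 10.05
tcp_pos: [0.5861, 0.0206, 0.0769]
orientation: [0.001, -0.023, 1.0, -0.0]
wrist_force: [0.0, -0.9, -0.5]
finger_gap: 0.0161
grip_force: 49.3
```

```bash
python3 - <<'E'
from h import *
np.set_printoptions(precision=4,suppress=True)
s=env.get_state();print(s['clock'],s['tcp_pos'],s['orientation'],s['wrist_force'])
M=rq(s['orientation']);print('yaw',np.degrees(np.arctan2(-M[1,0],-M[0,0])))
d=np.array([.585,.0210,0])-s['tcp_pos'];print('tool shift units',M.T@d/.25)
c=shot('wrist');save(c,'pics/w4.png')
E
```

```text
10.05 [0.5861 0.0206 0.0769] [ 0.0012 -0.0229  0.9997 -0.0002] [ 0.0302 -0.8739 -0.4886]
yaw 2.6205107293911722
tool shift units [0.0052 0.0021 0.3078]
```

View pics/w4.png

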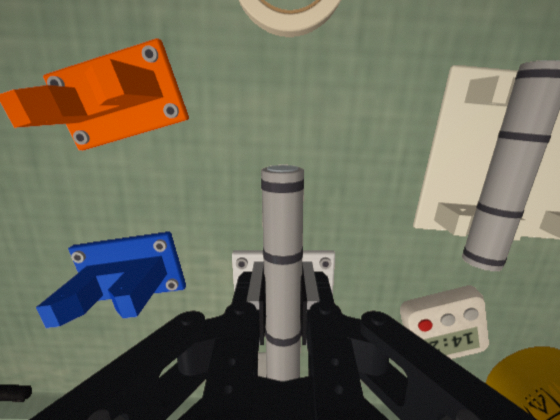

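The lens sits symmetric and square over the gauge foot: foot corners at (233,252) and (335,252), lens axis at column 283. Lowering into the slot.

jog_arm(
  increments=[
    [[0.004,0.0015,0.08,0,0,0,255],[0,0,0.06,0,0,0,255],[0,0,0.04,0,0,0,255],[0,0,0.01,0,0,0,255],[0,0,0,0,0,0,255],[0,0,0,0,0,0,255]],
  ],
)

```text
clock: 10.7
tcp_pos: [0.5848, 0.0207, 0.0287]
orientation: [0.001, -0.023, 1.0, -0.0]
wrist_force: [0.1, 0.7, -0.8]
finger_gap: 0.0162
grip_force: 49.3
```

jog_arm(
  increments=[
    [[0,0,0.012,0,0,0,255],[0,0,0.01,0,0,0,255],[0,0,0,0,0,0,255],[0,0,0,0,0,0,255]],
  ],
)

```text
clock: 11.1
tcp_pos: [0.5839, 0.0207, 0.0222]
orientation: [-0.0, -0.023, 1.0, -0.0]
wrist_force: [-0.8, 0.2, -1.8]
finger_gap: 0.0162
grip_force: 49.3
```

jog_arm(
  increments=[
    [[0,0,0.004,0,0,0,255],[0,0,0.0,0,0,0,255],[0,0,0,0,0,0,255]],
  ],
)

```text
clock: 11.4
tcp_pos: [0.584, 0.0207, 0.0214]
orientation: [0.0, -0.023, 1.0, -0.0]
wrist_force: [0.7, -0.8, -0.9]
finger_gap: 0.0164
grip_force: 49.3
```

jog_arm(
  increments=[
    [[0,0,0.004,0,0,0,255],[0,0,0.0,0,0,0,255],[0,0,0,0,0,0,255]],
  ],
)

```text
clock: 11.7
tcp_pos: [0.584, 0.0207, 0.0206]
orientation: [0.0, -0.023, 1.0, -0.0]
wrist_force: [-2.7, -0.2, 3.2]
finger_gap: 0.0163
grip_force: 49.6
```

jog_arm(
  increments=[
    [[0,0,0.002,0,0,0,255],[0,0,0.0,0,0,0,255],[0,0,0,0,0,0,255],[0,0,0,0,0,0,255]],
  ],
)

```text
clock: 12.1
tcp_pos: [0.5839, 0.0207, 0.0202]
orientation: [0.0, -0.023, 1.0, -0.0]
wrist_force: [-3.4, 0.2, 5.3]
finger_gap: 0.016
grip_force: 49.8
```

```bash
python3 - <<'E'
from h import *
for i in range(3):
    c=shot('wrist');s=env.get_state();print(s['tcp_pos'],s['wrist_force'],s['ft_torque'])
save(c,'pics/w5.png')
E
```

```text
[0.58395243 0.02066662 0.02018096] [-2.49854952 -0.50353787  6.18064475] [-0.04442153  0.32066026  0.00795263]
[0.58397297 0.02065176 0.02020017] [-2.43289112  0.19850504  5.99940454] [0.0180185  0.32239222 0.03006436]
[0.58392476 0.02067618 0.02016853] [-2.59780538 -0.42309366  5.57515188] [-0.00461392  0.33874017 -0.02553944]
```

Contact came at TCP z = 0.020 m with about 6 N, which puts the lens axis at about 37 mm, the height expected for lying on the slot floor. Lifting out and going beside the V-block.

jog_arm(
  increments=[
    [[0,0,-0.04,0,0,0,255],[0,0,-0.12,0,0,0,255],[0,0,-0.15,0,0,0,255],[0,0,-0.15,0,0,0,255],[0,0,0,0,0,0,255],[0.089,-0.125,0,0,0,0,255],[0.089,-0.125,0,0,0,0,255],[0.089,-0.125,0,0,0,0,255],[0.089,-0.125,0,0,0,0,255],[0.089,-0.125,0,0,0,0,255],[0,0,0,0,0,0,255],[0,0,0,0,0,0,255],[0,0,0,0,0,0,255]],
  ],
)

```text
clock: 13.55
tcp_pos: [0.4802, -0.1399, 0.1346]
orientation: [0.0, -0.023, 1.0, 0.0]
wrist_force: [-0.4, -0.4, -0.8]
finger_gap: 0.016
grip_force: 49.3
```

```bash
python3 look.py w6 v; python3 -c "
import cv2
im=cv2.imread('pics/w6.png');cv2.imwrite('pics/w6c.png',cv2.resize(im[100:370,20:380],(800,600),interpolation=cv2.INTER_CUBIC))"
```

```text
13.55 [ 0.4802 -0.1399  0.1346] [ 0.     -0.0229  0.9997  0.0002] [-0.44  0.22 -0.32  1.03  0.   -0.49]
v_seat [181.9 214.9] 0.73 [ 0.4822 -0.2215]
```

View pics/w6c.png

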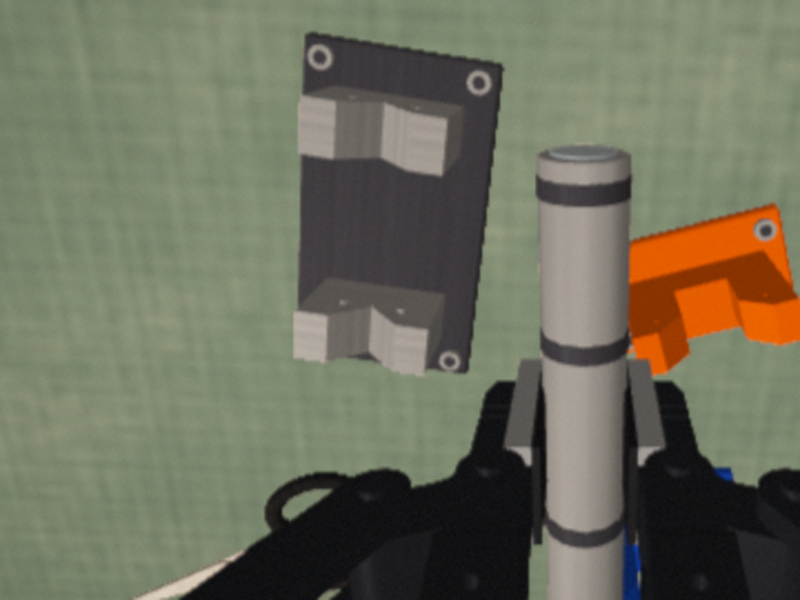

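The crop shows the V-block's saddles at crop (380,130) and (365,335), yawed slightly, with the base near edge at (307,35)-(502,65). The lens is still held straight.

```bash
python3 - <<'E'
from h import *
import pickle
np.set_printoptions(precision=4,suppress=True)
c,o=pickle.load(open('w6.pkl','rb'))
W=lambda p,z: atz(c,(20+p[0]*.45,100+p[1]*.45),z)[:2]
def pr(n,a,b,z):
    A=W(a,z);B=W(b,z);d=B-A;print(n,A,B,'mid',(A+B)/2,'len',np.linalg.norm(d),'xyaw',np.degrees(np.arctan2(d[1],d[0])))
pr('base near',(307,35),(502,65),.008)
pr('base right',(502,65),(467,372),.008)
pr('screws near',(320,57),(479,82),.008)
pr('screws right',(479,82),(449,361),.008)
q=[[(300,96),(448,118),(443,174),(299,156)],[(294,312),(434,330),(423,374),(294,358)]]
m=[]
for k in q:
    P=np.array([W(p,.043) for p in k]);m.append(P.mean(0));print(P,P.mean(0))
d=m[1]-m[0];print('centre',(m[0]+m[1])/2,np.linalg.norm(d),np.degrees(np.arctan2(d[1],d[0])))
pr('valley',(383,130),(371,330),.030)
v=o['v_seat'][0]['uv']
print(atz(c,v,.043),tri([c],[v]) if 0 else '')
t=shot('top')
for r in spotter.landmark_of('v_seat','top')[:2]: print(r['conf'],tri([c,t],[v,r['uv']]))
t=shot('scene')
for r in spotter.landmark_of('v_seat','scene')[:2]: print(r['conf'],tri([c,t],[v,r['uv']]))
E
```

```text
base near [ 0.4077 -0.2475] [ 0.4154 -0.1741] mid [ 0.4115 -0.2108] len 0.07375594513956092 xyaw 84.04272202559186
base right [ 0.4154 -0.1741] [ 0.5481 -0.189 ] mid [ 0.4817 -0.1815] len 0.13356368552405604 xyaw -6.388168779366269
screws near [ 0.4155 -0.2432] [ 0.4221 -0.1829] mid [ 0.4188 -0.2131] len 0.060680131438021194 xyaw 83.77434502076527
screws right [ 0.4221 -0.1829] [ 0.543  -0.1969] mid [ 0.4825 -0.1899] len 0.12168877242554488 xyaw -6.581446791279598
[[ 0.426  -0.2381]
 [ 0.4312 -0.1884]
 [ 0.4507 -0.1906]
 [ 0.4465 -0.2403]] [ 0.4386 -0.2143]
[[ 0.5059 -0.2476]
 [ 0.511  -0.1954]
 [ 0.53   -0.2001]
 [ 0.5253 -0.2494]] [ 0.5181 -0.2231]
centre [ 0.4783 -0.2187] 0.07995026594422958 -6.309149935012302
valley [ 0.4384 -0.2145] [ 0.5185 -0.2234] mid [ 0.4785 -0.2189] len 0.08055538771852852 xyaw -6.352565701677086
[ 0.4822 -0.2215  0.043 ] 
0.9 [ 0.4831 -0.2216  0.0425]
```

jog_arm(
  increments=[
    [[0.0105,-0.1575,0,0,0,0,255],[0.0105,-0.1575,0,0,0,0,255],[0,0,0,0,0,0.025,255],[0,0,0,0,0,0.0248,255],[0,0,0.12,0,0,0,255],[0,0,0.12,0,0,0,255],[0,0,0.1,0,0,0,255],[0,0,0,0,0,0,255],[0,0,0,0,0,0,255],[0,0,0,0,0,0,255]],
  ],
)

```text
clock: 14.9
tcp_pos: [0.4794, -0.2199, 0.0513]
orientation: [0.001, 0.055, 0.998, -0.001]
wrist_force: [0.5, 0.2, -1.0]
finger_gap: 0.0162
grip_force: 49.5
```

```bash
python3 - <<'E'
from h import *
np.set_printoptions(precision=4,suppress=True)
s=env.get_state();print(s['clock'],s['tcp_pos'],s['orientation'],s['wrist_force'])
M=rq(s['orientation']);print('yaw',np.degrees(np.arctan2(-M[1,0],-M[0,0])))
d=np.array([.4785,-.2189,.0265])-s['tcp_pos'];print('tool shift units',M.T@d/.25)
c=shot('wrist');im=cv2.cvtColor(c['pixels'],cv2.COLOR_RGB2BGR);cv2.imwrite('pics/w7c.png',cv2.resize(im[100:400,80:480],(800,600),interpolation=cv2.INTER_CUBIC))
E
```

```text
14.9 [ 0.4794 -0.2199  0.0513] [ 0.0011  0.0554  0.9985 -0.0007] [ 0.5308  0.2166 -1.0339]
yaw -6.352488501633914
tool shift units [0.0042 0.0037 0.0991]
```

View pics/w7c.png

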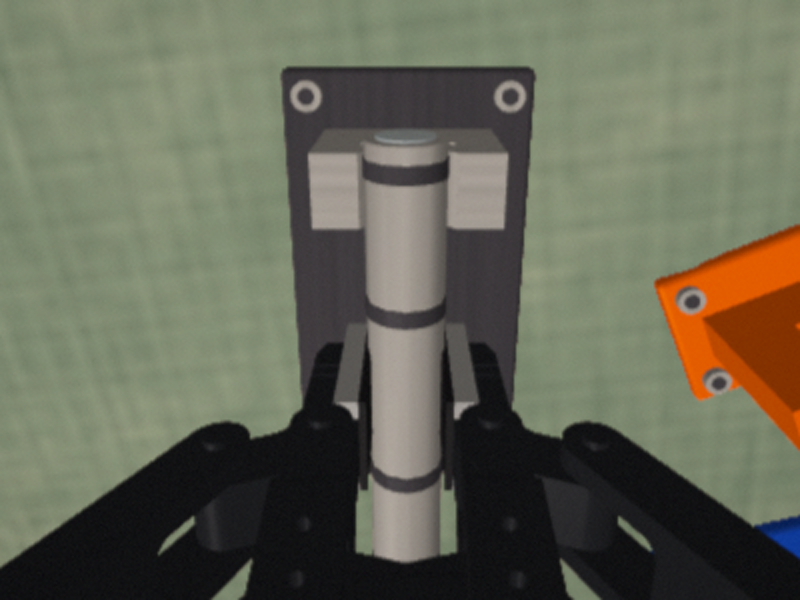

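The near saddle spans columns 310–508 (middle 409) and the lens axis is at 405. The lens is therefore square and about 0.8 mm to the −y side, which matches the computed shift. I'll correct and lower.

jog_arm(
  increments=[
    [[0.004,0.0035,0.03,0,0,0,255],[0,0,0.03,0,0,0,255],[0,0,0.02,0,0,0,255],[0,0,0,0,0,0,255],[0,0,0,0,0,0,255],[0,0,0,0,0,0,255]],
  ],
)

```text
clock: 15.55
tcp_pos: [0.4774, -0.2184, 0.0299]
orientation: [0.0, 0.056, 0.998, -0.0]
wrist_force: [0.4, -0.2, -1.4]
finger_gap: 0.0164
grip_force: 49.5
```

jog_arm(
  increments=[
    [[0,0,0.01,0,0,0,255],[0,0,0,0,0,0,255],[0,0,0,0,0,0,255]],
  ],
)

```text
clock: 15.85
tcp_pos: [0.4777, -0.2189, 0.0276]
orientation: [0.0, 0.056, 0.998, -0.001]
wrist_force: [0.0, -2.5, 0.9]
finger_gap: 0.0165
grip_force: 49.7
```

jog_arm(
  increments=[
    [[0,0,0.004,0,0,0,255],[0,0,0,0,0,0,255],[0,0,0,0,0,0,255]],
  ],
)

```text
clock: 16.15
tcp_pos: [0.4778, -0.2192, 0.0273]
orientation: [0.001, 0.056, 0.998, -0.001]
wrist_force: [-2.2, -1.6, 6.2]
finger_gap: 0.0163
grip_force: 50.4
```

jog_arm(
  increments=[
    [[0,0,0,0,0,0,130],[0,0,0,0,0,0,130],[0,0,0,0,0,0,130],[0,0,0,0,0,0,130],[0,0,0,0,0,0,130],[0,0,0,0,0,0,130]],
  ],
)

```text
clock: 16.75
tcp_pos: [0.4773, -0.2183, 0.0262]
orientation: [-0.0, 0.056, 0.998, 0.0]
wrist_force: [0.1, 0.3, -0.4]
finger_gap: 0.0419
grip_force: 0.0
```

jog_arm(
  increments=[
    [[0,0,0,0,0,0,255],[0,0,0,0,0,0,255],[0,0,0,0,0,0,255],[0,0,0,0,0,0,255],[0,0,0,0,0,0,255],[0,0,0,0,0,0,255]],
  ],
  force=40,
)

```text
clock: 17.35
tcp_pos: [0.4775, -0.2192, 0.0265]
orientation: [0.0, 0.056, 0.998, -0.001]
wrist_force: [-1.8, -4.4, 0.9]
finger_gap: 0.0168
grip_force: 39.1
```

```bash
cat > f.py <<'E'
from h import *
np.set_printoptions(precision=3,suppress=True)
F=[];
for i in range(5):
    shot('top');s=env.get_state();F.append(np.r_[s['wrist_force'],s['ft_torque'],s['tcp_pos']])
f=np.mean(F,0);M=rq(s['orientation']);print(s['clock'],f,s['finger_gap'],s['grip_force'],'tool force',M.T@f[:3],'tool torque',M.T@f[3:6])
E
python3 f.py
```

```text
17.6 [-1.415 -5.126  0.479 -1.023  0.22   0.008  0.477 -0.219  0.027] 0.016685710297671196 39.0742152929306 tool force [ 0.835 -5.252 -0.471] tool torque [ 1.041  0.105 -0.009]
```

The grip pulled the tool 0.9 mm toward −y, so I'll recentre the tool on the seated lens, regrip and then press.

jog_arm(
  increments=[
    [[0,0,0,0,0,0,130],[0,0,0,0,0,0,130],[0,0,0,0,0,0,130],[0,-0.0038,0,0,0,0,130],[0,0,0,0,0,0,130],[0,0,0,0,0,0,130],[0,0,0,0,0,0,255],[0,0,0,0,0,0,255],[0,0,0,0,0,0,255],[0,0,0,0,0,0,255],[0,0,0,0,0,0,255],[0,0,0,0,0,0,255]],
  ],
)

```text
clock: 18.8
tcp_pos: [0.4772, -0.2193, 0.0264]
orientation: [0.0, 0.056, 0.998, -0.0]
wrist_force: [-0.5, -0.0, 2.0]
finger_gap: 0.0165
grip_force: 39.0
```

```bash
python3 f.py
```

```text
19.05 [-0.344  1.075  2.989  0.185  0.132 -0.018  0.477 -0.219  0.026] 0.016473541362735863 38.99700164794922 tool force [ 0.46   1.03  -2.989] tool torque [-0.169  0.151  0.018]
```

jog_arm(
  increments=[
    [[0,-0.0006,0.004,0,0,0,255],[0,0,0.004,0,0,0,255],[0,0,0,0,0,0,255],[0,0,0,0,0,0,255],[0,0,0,0,0,0,255]],
  ],
)

```text
clock: 19.55
tcp_pos: [0.4773, -0.2193, 0.0262]
orientation: [0.0, 0.055, 0.998, -0.0]
wrist_force: [-4.8, 3.8, 18.8]
finger_gap: 0.0167
grip_force: 40.6
```

```bash
python3 f.py
```

```text
19.8 [-5.419  4.211 18.133  0.778  1.037 -0.023  0.477 -0.219  0.026] 0.01683038500609957 40.6292188167572 tool force [  5.835   3.577 -18.14 ] tool torque [-0.658  1.117  0.023]
```

jog_arm(
  increments=[
    [[0.002,0.0024,0,0,0,0,255],[0,0,0,0,0,0,255],[0,0,0,0,0,0,255],[0,0,0,0,0,0,255]],
  ],
)

```text
clock: 20.2
tcp_pos: [0.4773, -0.2193, 0.0262]
orientation: [0.001, 0.056, 0.998, -0.001]
wrist_force: [-4.9, 2.3, 15.6]
finger_gap: 0.0165
grip_force: 40.4
```

```bash
python3 f.py; python3 - <<'E'
from h import *
c=shot('wrist');im=cv2.cvtColor(c['pixels'],cv2.COLOR_RGB2BGR);cv2.imwrite('pics/w8.png',cv2.resize(im[100:400,80:480],(800,600),interpolation=cv2.INTER_CUBIC))
E
```

```text
20.45 [-4.276  2.297 16.745  0.418  0.833  0.013  0.477 -0.219  0.026] 0.01678248615370141 40.375131368637085 tool force [  4.476   1.785 -16.755] tool torque [-0.323  0.874 -0.013]
```

View pics/w8.png

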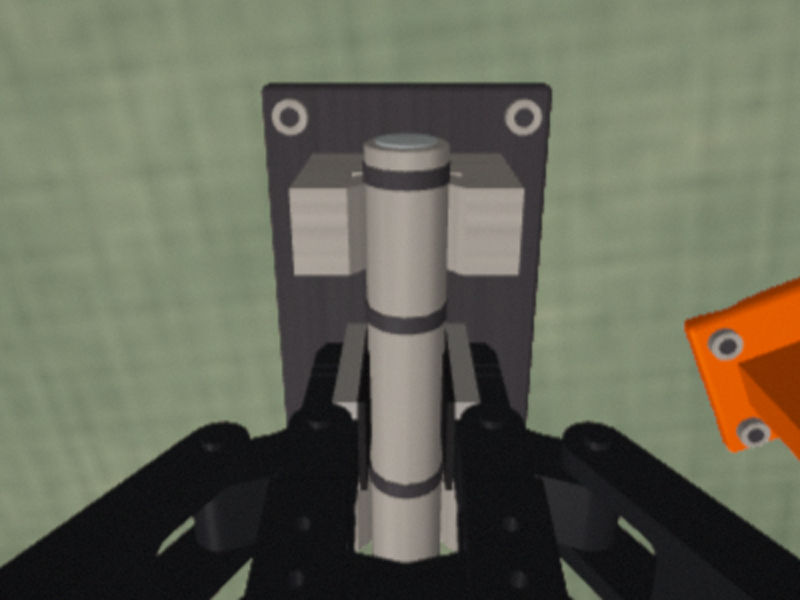

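The lens (axis at column 406) lies centred and square in the V between the saddle edges at 291 and 522. It is pressed with about 17 N, with little side force, and both faces carry load. Handing in.

```bash
python3 -c "
from workcell import ticket
print(ticket.hand_in())"
```

```text
the job is handed in; nothing more can be done
None
```

The slim lens was lowered onto the gauge's slot floor and then laid centred in the V-block, held there pressed down at about 17 N on both faces, and the job was handed in at about 20.5 s on the clock; no verdict was returned.

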